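Put the etching needle away in its guard tube

ROBOT

A 7-joint arm with a two-finger parallel gripper is mounted at the origin on the work surface. World frame = base frame: x ahead of the robot, y to its left, z up, the work surface at z = 0. Lengths are in m, angles in rad, forces in N, time in s.
With the tool pointing down it reaches from about 0.4 to 0.85 m from the base axis. Payload 10.4 kg.
Tool frame: the origin (TCP) lies at the very end of the fingers, on their centre line; the grasp point (between the pads) lies 19 mm behind it; x points along the fingers, z is the direction in which the jaws open and shut, and the axes are right-handed (so a half turn about x gives the same grasp; the last joint's range is limited). The gripper opens to 85 mm and grips with 20 to 120 N. Pads are 22 mm wide; open, the fingers measure 114 mm over their backs; the gripper's body (76 mm by 85 mm) begins 54 mm behind the grasp point. The pads swing forward as they close: fully open they stand 13 mm farther back than shut.
Start: joints at [1.13, 0.332, -0.065, 1.46, 0.022, 1.35, -0.088], TCP at [0.254, -0.571, 0.231] pointing down, gripper open.
Joint ranges: [-2.6, 2.6], [-0.5, 2.12], [-1.47, 1.34], [0.16, 2.42], [-1.27, 4.41], [0.06, 2.06], [-2.6, 2.6]. Speed limits (rad/s): [2.22, 2.22, 2.79, 2.79, 3.14, 3.14, 3.14].

INTERFACE

Orientations are given as a unit quaternion [x, y, z, w].
In Python, from workcell import telemetry, viewer, manip, spot_in, mark_of gives the robot as it stands. The module is installed in compiled form; this text tells all that it offers.
- The arm moves only by the shell command python3 -m crank 'ROWS' [FORCE]. ROWS is JSON, a list of rows, each a list of 3 entries, a list of its own where there are three numbers: the closure, from 0 (fully open) to 1 (shut), then the shift along the world's x, y, z in cm, then the turn, a rotation vector about the world's x, y, z in rad. A call has 1 to 12 rows; each row shifts and turns the commanded pose from where the row before left it; what a row does not reach is not made up. A row lasts 1/12 s, in which the tool goes at most 41.7 mm and 7.16 degrees, less where a joint would pass 70% of its speed; a pose out of reach is approached as far as the arm can. A call with a gripper value outside its range is refused whole. The fingers move at their own pace and stop on an object; FORCE is the grip in N (left out, the last holds). Time passes only in rows, so rows that do not move let the fingers close. It gives the time, the measured TCP pose, the force and the opening at its end, in the units of the state.
- telemetry.get_obs(): the state, without advancing time (a new reading comes with each control period).
- viewer.camera(name): name is "side" or "top"; returns a dict with "frame" (384x512x3 uint8, red, green, blue), "intrinsics" (3x3 intrinsics, pixels), "cam_to_world" (4x4, takes a point from camera to world coordinates). Camera axes: x right, y up, looking along -z (the intrinsics and any distortion apply to the point x, -y, -z); pixel columns grow to the right and rows downward; lengths in m; the calibration is good to about 2 mm. A picture is of the moment at which its call begins. There is no depth.
- manip.hand_in(): hands the job in, once; it reports no verdict.
Trained networks look in a picture, given as the dict that the camera call returned (one of the last four; its "shot" number tells which), for a name from the list of things; names that differ only in an ending like _2 or _b are one class to them, and where a whole thing is asked for, a point or a joint stands for the part that bears it (a point fixed in the world has none). Each returns a list of dicts, best first, with "conf" (0 to 1); they miss things now and then, are a little off and sometimes report something else, mostly with a low value. They report only what shows in the picture. A call takes as long as a camera call.
- spot_in(thing, picture): "location" ([x, y, z] in m, in the coordinates of the camera as it stood for that picture, good to about 4 mm: the middle of the surface that is visible of it).
- mark_of(thing, picture): "location" ([x, y, z] in m, in the coordinates of the camera as it stood for that picture, good to about 4 mm: a listed point, or the origin of a listed thing).
The state is a dict: "clock": time; "joint_pos": joint angles; "joint_velocities": joint speeds; "tau": joint torques, N m; "position": TCP position; "ee_rot": TCP orientation; "ft_force": force on the tool from outside, world axes, zero at the start; "torque": the same for the moment, N m; "grip_width": opening from 0.0 (shut) to 1.0 (fully open).
Only numpy, scipy, OpenCV 4.12 (cv2) and the standard library are available. Lean on these libraries where they do the work, as an engineer would, in place of code of your own. Each camera call takes 0.05 s, during which the arm holds its last target. There are 200 camera calls.

TASK

Draw the brass etching needle with the red handle out of the tool block and put it away point down in the empty guard tube on the dark stand, pushing it fully home so that the blue stop inside goes right down to the bottom, and let go. Only its point end can be reached at first, so lay it down, for instance in the sloping rest, and take it again by the handle. Leave everything else on the bench where it is.

Things in the scene. Friction and masses are not known exactly. Their poses are not given: they have to be found in the camera images.
- needle_center (a point): centre of the needle: straight eight-sided rod, 9 mm across flats, 140 mm long, about 30 g, balanced near its middle. +x runs from point to handle end. Brass-coloured for 85 mm from the point (14 mm taper to a blunt 3 mm point), then a red handle, equally thick, for 55 mm
- needle_tip (a point): the point of the needle, on its axis, 70 mm from its centre; axes as the needle's
- needle_end (a point): the far end of the needle's red handle, on its axis, 70 mm from its centre; axes as the needle's
- tool_block: low light-wood block, fixed, 100 (x) x 150 (y) x 55 mm high, origin under its centre, +x points away from its open front. Two roofed level bays 16 mm wide, 15 mm high, at y = +35 and -35 mm, floor 30 mm above the table, open only at the front: tools can only be drawn straight out to -x. One holds the needle, the other the burnisher (varies)
- rest: grey and aluminium sloping rest, fixed, base 110 x 70 x 10 mm, origin on the table. Two 90 degree V notches, 30 mm wide, open upwards, hold a rod rising at 45 degrees along the rest's +x+z from a stop at rest_low. Along the rod from the stop the notches cover 0-16 and 72-82 mm; at 20-50 mm there is finger room round it, 25 mm below its axis; above 82 mm it stands free
- rest_low (a point): bottom of the sloping rest, 45 mm above the table: the centre of the lower end of a rod laid in its notches (its axis passes within 2 mm); axes as the rest's
- tube: the empty guard tube: clear, upright, fixed on the stand, at any of its three places, 90 mm tall; origin at its underside, 20 mm above the table. Bore 12.6 mm, outside 19 mm, the top 14 mm flaring to 27 mm outside (20 mm inside); inner floor 5 mm above its underside. A blue sliding stop inside
- tube_mouth (a point): centre of the empty tube's mouth, in the plane of its rim, 90 mm above the tube's underside (110 mm above the table)
- stop (a joint): blue sliding stop in the empty tube, 8 mm thick; value in m: 0 = raised, its underside 15 mm above the inner floor (it starts up to 3 mm lower); 0.015 = on the floor, its top 77 mm below the rim. No spring: it moves under a push of about 4 N and stays; the needle's weight does not move it
- tube_stand: dark-wood stand under the three tubes, fixed, 70 (x) x 190 (y) x 20 mm high, origin under its centre; tubes stand at y = -60, 0 and +60 mm along it
- tube_b: guard tube like the empty one, fixed, already holding a needle whose black handle stands 55 mm above the rim; origin at its underside
- tube_c: guard tube like the empty one, fixed, already holding a needle whose green handle stands 55 mm above the rim; origin at its underside
- burnisher: dark steel square bar 8 x 8 x 140 mm, loose, in the other bay of the tool block, 60 mm sticking out; origin at its centre; not to be disturbed
- bottle: amber bottle with black cap, 60 mm diameter, 160 mm tall, loose; origin at the centre of its underside
- tin_a: red-banded ink tin, 76 mm diameter, 55 mm tall, loose; origin under its centre
- tin_b: black-banded ink tin, 72 mm diameter, 75 mm tall, loose; origin under its centre
- jar: small glass jar with yellow cap, 56 mm diameter, 60 mm tall, loose; origin under its centre
- palette_knife: palette knife, some 250 mm long, lying flat along its x axis, loose; origin on its long axis at table height
- brayer: ink roller, 90 mm wide roller of 36 mm diameter with a dark wooden handle 100 mm long towards its -x, lying on the table, loose; origin on the table under the roller's middle
- needle: the brass etching needle with the red handle; same origin and axes as point needle_center. At the start it lies level in one bay of the tool block, handle inside under the roof, the last 60 mm of its point end sticking out of the front towards the robot, its axis 34.5 mm above the table

How it is judged:
At the end, for the whole second after the job is handed in: The needle stands point down in the empty tube, within 7 degrees of upright, its point within 6 mm of the tube's axis sideways and at most 17 mm above the tube's underside (fully home is 13 mm), the blue stop pushed at least 12.5 of its 15 mm down, the needle let go and still (under 20 mm/s) (value of joint stop above 0.0125 m and z of needle_tip in the frame of tube below 0.017 m and horizontal distance between needle_tip and tube_mouth below 0.006 m and angle between needle_center's own x axis and vertical below 0.12 rad and linear speed of needle below 0.02 m/s); the robot touches nothing.
It fails at once if a bottle, tin or jar is shoved more than 25 mm from its place (distance of any of bottle, tin_a, tin_b, jar from where it was at the start of the episode above 0.025 m).
It fails at once if a bottle, tin or jar is tipped over (angle between any of bottle, tin_a, tin_b, jar's own z axis and vertical above 0.5 rad).
It fails at once if the palette knife, ink roller or burnisher is shoved more than 25 mm from its place (distance of any of palette_knife, brayer, burnisher from where it was at the start of the episode above 0.025 m).
It also fails if it takes over 58 s, if anything falls off the work surface, if the arm or the gripper's body presses on something with over 40 N, if the wrist force passes 120 N, or if a joint passes its speed limit or range.

## Working session

There is one attempt and no reset: what is moved stays moved. The work goes in short steps, Python scripts to look and compute and a shell command to move; the robot and the scene stay as the last step left them, time stands still between calls to the robot, and variables do not carry over. Pictures are saved under pics/ and viewed, about 8 in all and at most 12, crops included, and the job is handed in when it is done.

```bash
mkdir -p pics; cat > h.py <<'E'
import numpy as np, cv2
from workcell import telemetry, viewer, manip, spot_in, mark_of
def cam(n,save=None):
    p=viewer.camera(n)
    if save: cv2.imwrite('pics/'+save,p["frame"][:,:,::-1])
    return p
def W(p,l): return (np.array(p["cam_to_world"])@np.r_[l,1])[:3]
def px(p,w):
    c=np.linalg.inv(np.array(p["cam_to_world"]))@np.r_[w,1]; q=np.array(p["intrinsics"])@np.array([c[0],-c[1],-c[2]]); return q[:2]/q[2]
def look(p,names,f=mark_of,k=2):
    for n in names:
        for d in f(n,p)[:k]: 
            w=W(p,d["location"]); print(n,round(d["conf"],2),w.round(4),px(p,w).round(0))
E
python3 - <<'E'
from h import *
a=cam("side","s1.png");b=cam("top","t1.png")
cv2.imwrite("pics/both.png",cv2.resize(np.vstack([a["frame"],b["frame"]])[:,:,::-1],(450,675))[:600] if 0 else np.hstack([cv2.resize(x["frame"],(400,300)) for x in (a,b)])[:,:,::-1])
N="needle_center needle_tip needle_end tool_block rest rest_low tube tube_mouth tube_stand tube_b tube_c burnisher bottle tin_a tin_b jar palette_knife brayer".split()
for p in (a,b):
    print(np.array(p["cam_to_world"]).round(3).tolist(), np.array(p["intrinsics"]).round(1).tolist(), {k:v for k,v in p.items() if k not in("frame","intrinsics","cam_to_world")}); look(p,N)
o=telemetry.get_obs(); print(o)
E
```

```text
[[0.847, 0.4, -0.351, 0.131], [-0.532, 0.621, -0.576, -0.687], [-0.012, 0.674, 0.738, 0.956], [0.0, 0.0, 0.0, 1.0]] [[390.6, 0.0, 260.1], [0.0, 390.6, 192.2], [0.0, 0.0, 1.0]] {'shot': 1}
needle_center 0.39 [0.5262 0.2653 0.0348] [214. 156.]
needle_tip 0.4 [0.4523 0.2563 0.035 ] [196. 165.]
tool_block 0.87 [ 0.5742  0.2339 -0.0018] [231. 163.]
rest 0.57 [ 5.703e-01 -2.000e-04  6.000e-04] [266. 205.]
rest 0.39 [0.4542 0.2542 0.0344] [197. 165.]
rest_low 0.88 [ 0.5301 -0.0101  0.043 ] [257. 204.]
tube 0.52 [ 0.6344 -0.334   0.019 ] [351. 269.]
tube 0.5 [ 0.6213 -0.2762  0.023 ] [334. 256.]
tube_mouth 0.7 [ 0.6013 -0.2211  0.1102] [319. 227.]
tube_mouth 0.59 [ 0.5747  0.2337 -0.0027] [232. 164.]
tube_stand 0.67 [ 0.6219 -0.2821  0.0028] [335. 261.]
tube_b 0.52 [ 0.6344 -0.334   0.019 ] [351. 269.]
tube_b 0.5 [ 0.6213 -0.2762  0.023 ] [334. 256.]
tube_c 0.52 [ 0.6344 -0.334   0.019 ] [351. 269.]
tube_c 0.5 [ 0.6213 -0.2762  0.023 ] [334. 256.]
burnisher 0.46 [0.5348 0.1947 0.0295] [226. 168.]
bottle 0.65 [7.691e-01 4.100e-02 1.000e-04] [308. 174.]
tin_a 0.93 [ 0.5392  0.4552 -0.005 ] [19
[... 1788 characters left out ...]
 'joint_pos': array([ 1.13041529,  0.33219819, -0.06471188,  1.46003482,  0.02157988,
        1.34987547, -0.08850772]), 'joint_velocities': array([-7.70227430e-04, -1.01885321e-03, -7.15403368e-04, -5.43916032e-04,
        9.03379671e-04, -5.97013732e-05,  8.60125191e-04]), 'tau': array([ 6.23036931e-05, -6.25224137e+01,  4.91005532e-02, -3.91826069e+01,
        1.64630968e-02,  1.83763404e-03,  3.07811001e-05]), 'position': array([ 0.25363839, -0.57128349,  0.23136984]), 'ee_rot': array([ 0.38542423,  0.59275652, -0.38546212,  0.59288012]), 'ft_force': array([ 0.2422125 ,  0.15222208, -0.22074695]), 'torque': array([ 0.01588539,  0.02128493, -0.06410387]), 'grip_width': 1.0027230382114627}
```

```bash
ls pics
```

```text
both.png
s1.png
t1.png
```

View pictures.

View pics/s1.png

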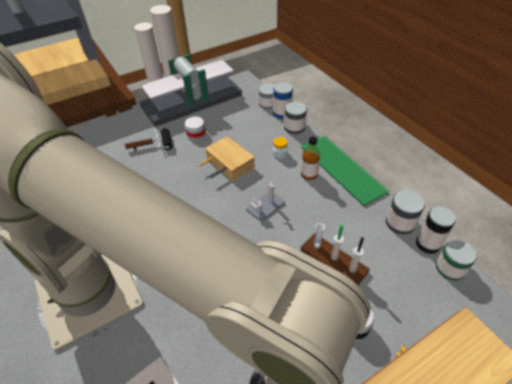

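View pics/t1.png

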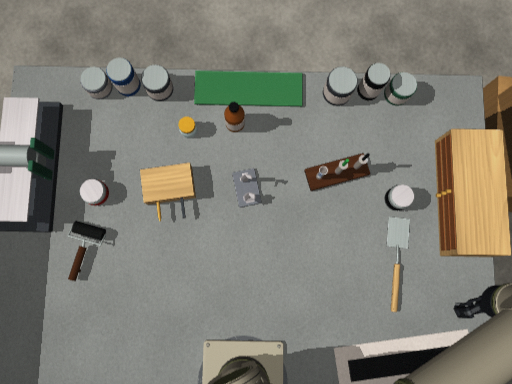

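The side view shows the needle point at (207,162), the rest at (266,205) and the empty tube at (320,235), the leftmost place on the stand. The top view shows the needle at (159,210), the burnisher at (182,210), the rest at (247,188) and the empty tube at (322,172). The network results match these positions, so I'll average a few more shots.

```bash
python3 - <<'E'
from h import *
R={}
for i in range(4):
  for c in("side","top"):
    p=cam(c)
    for n in "needle_tip needle_center rest_low rest tube_mouth tube_stand".split():
        for d in mark_of(n,p)[:1]: R.setdefault((n,c),[]).append(W(p,d["location"]))
for k,v in R.items(): v=np.array(v); print(k,len(v),np.median(v,0).round(4),v.std(0).round(4))
f=p["frame"]
a=cv2.resize(f[150:230,130:210],(400,400),interpolation=2);b=cv2.resize(f[150:230,215:295],(400,400),interpolation=2)
cv2.imwrite("pics/crop.png",np.hstack([a,b])[:,:,::-1])
from scipy.spatial.transform import Rotation as Ro
o=telemetry.get_obs();print(o["clock"],Ro.from_quat(o["ee_rot"]).as_matrix().round(3))
E
```

```text
('needle_tip', 'side') 4 [0.4538 0.2548 0.033 ] [0.0015 0.0018 0.0005]
('needle_center', 'side') 4 [0.5238 0.2652 0.0356] [0.0009 0.0004 0.0007]
('rest_low', 'side') 4 [ 0.5289 -0.0101  0.0452] [0.0007 0.0009 0.0008]
('rest', 'side') 3 [ 0.5706  0.001  -0.0015] [0.0006 0.0007 0.0019]
('tube_mouth', 'side') 4 [ 0.601  -0.2222  0.1092] [0.0008 0.0013 0.0016]
('tube_stand', 'side') 4 [ 0.6189 -0.2797  0.0017] [0.042  0.2342 0.0141]
('needle_tip', 'top') 4 [0.4579 0.2554 0.0364] [0.0344 0.3065 0.0168]
('needle_center', 'top') 4 [0.5263 0.2654 0.0359] [0.0055 0.0314 0.0011]
('rest_low', 'top') 4 [ 0.5268 -0.0068  0.0474] [0.001  0.0011 0.0023]
('tube_mouth', 'top') 4 [ 0.6039 -0.2188  0.1136] [0.0268 0.2922 0.0488]
('tube_stand', 'top') 4 [ 0.6233 -0.2738  0.0022] [0.0373 0.2031 0.0151]
('rest', 'top') 3 [0.5742 0.0023 0.0012] [0.0005 0.0008 0.001 ]
4.7 [[ 0.     0.914  0.406]
 [-0.     0.406 -0.914]
 [-1.     0.     0.   ]]
```

View pics/crop.png

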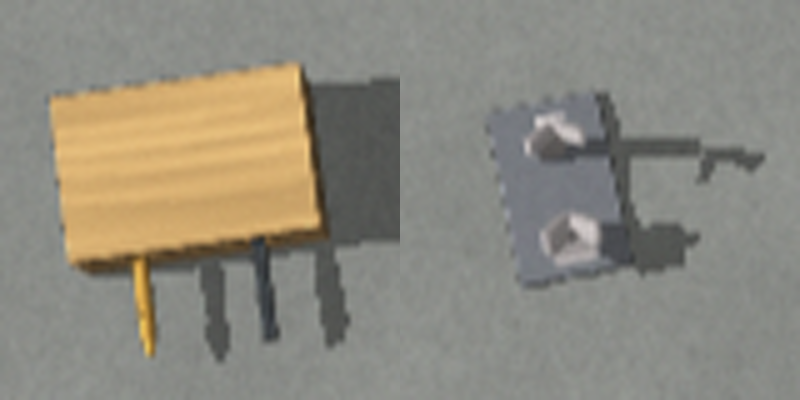

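The top crop puts the block at a yaw of about 0.13 and the rest at about 0.2, with its low notch nearest the robot and the upper notch away from it. I'll start moving towards the needle.

```bash
python3 -m crank '[[0,[1.8,3.35,0.5],[0,0,-0.026]],[0,[1.8,3.35,0.5],[0,0,-0.026]],[0,[1.8,3.35,0.5],[0,0,-0.026]],[0,[1.8,3.35,0.5],[0,0,-0.026]],[0,[1.8,3.35,0.5],[0,0,-0.026]],[0,[1.8,3.35,0.5],[0,0,-0.026]],[0,[1.8,3.35,0.5],[0,0,-0.026]],[0,[1.8,3.35,0.5],[0,0,-0.026]],[0,[1.8,3.35,0.5],[0,0,-0.026]],[0,[1.8,3.35,0.5],[0,0,-0.026]],[0,[1.8,3.35,0.5],[0,0,-0.026]]]' 30
cat >> h.py <<'E'
from scipy.spatial.transform import Rotation as Ro
def st(pos=None,yaw=None,tilt=0):
    """state; shift (cm) and turn to tool pose: grasp point pos, heading yaw, tilt forward from down"""
    o=telemetry.get_obs(); R=Ro.from_quat(o["ee_rot"]); M=R.as_matrix(); g=o["position"]-.019*M[:,0]
    print("t",round(o["clock"],2),"tcp",o["position"].round(4),"grasp",g.round(4),"x",M[:,0].round(3),"z",M[:,2].round(3),"F",o["ft_force"].round(1),"w",round(o["grip_width"],3),"q",o["joint_pos"].round(2))
    if yaw is not None:
        h=np.array([np.cos(yaw),np.sin(yaw),0]); x=np.sin(tilt)*h-np.cos(tilt)*np.array([0,0,1]); z=np.array([np.sin(yaw),-np.cos(yaw),0])
        T=np.c_[x,np.cross(z,x),z]; print("turn",(Ro.from_matrix(T)*R.inv()).as_rotvec().round(3),"shift cm",((np.array(pos)+.019*x-o["position"])*100).round(2))
E
python3 -c "
from h import *
st([.4897,.2597,.12],.135)"
```

```text
clock: 5.62
position: [0.4521, -0.201, 0.2869]
ee_rot: [0.466, 0.531, -0.466, 0.532]
ft_force: [1.1, -0.8, 0.4]
grip_width: 0.999
t 5.62 tcp [ 0.4521 -0.201   0.2869] grasp [ 0.4521 -0.201   0.3059] x [ 0.001 -0.001 -1.   ] z [ 0.13  -0.992  0.001] F [ 1.1 -0.8  0.4] w 0.999 q [ 0.69  0.04 -0.37  1.69  0.01  1.41 -1.12]
turn [0.001 0.001 0.005] shift cm [  3.76  46.07 -18.59]
```

```bash
python3 -m crank '[[0,[0.3,3.84,-0.7],[0,0,0]],[0,[0.3,3.84,-0.7],[0,0,0]],[0,[0.3,3.84,-0.7],[0,0,0]],[0,[0.3,3.84,-0.7],[0,0,0]],[0,[0.3,3.84,-0.7],[0,0,0]],[0,[0.3,3.84,-0.7],[0,0,0]],[0,[0.3,3.84,-0.7],[0,0,0]],[0,[0.3,3.84,-0.7],[0,0,0]],[0,[0.3,3.84,-0.7],[0,0,0]],[0.1,[0.3,3.84,-0.7],[0,0,0]],[0.2,[0.3,3.84,-0.7],[0,0,0]],[0.3,[0.3,3.84,-0.7],[0,0,0]]]' 30
python3 -m crank '[[0.3,[0,0,-3.4],[0,0,0]],[0.3,[0,0,-3.4],[0,0,0]],[0.3,[0,0,-3.3],[0,0,0]],[0.3,[0,0,0],[0,0,0]]]'
python3 -c "
from h import *
st([.4897,.2597,.0345],.135)
p=cam('side','s2.png'); look(p,['needle_tip'])
p2=cam('top','t2.png'); look(p2,['needle_tip'])
u,v=px(p,[.49,.26,.04]).astype(int)
a=cv2.resize(p['frame'][v-40:v+40,u-40:u+40],(400,400),interpolation=2)
u,v=px(p2,[.49,.26,.04]).astype(int)
b=cv2.resize(p2['frame'][v-40:v+40,u-40:u+40],(400,400),interpolation=2)
cv2.imwrite('pics/c2.png',np.hstack([a,b])[:,:,::-1])
"
```

```text
clock: 6.62
position: [0.4877, 0.2597, 0.2022]
ee_rot: [0.466, 0.531, -0.466, 0.532]
ft_force: [1.6, -0.3, -0.1]
grip_width: 0.704
clock: 6.95
position: [0.4845, 0.2561, 0.0955]
ee_rot: [0.463, 0.533, -0.469, 0.531]
ft_force: [-0.5, -0.8, -1.5]
grip_width: 0.699
t 6.95 tcp [0.4845 0.2561 0.0955] grasp [0.4847 0.2562 0.1145] x [-0.008 -0.004 -1.   ] z [ 0.132 -0.991  0.003] F [-0.5 -0.8 -1.5] w 0.699 q [ 0.07  0.39 -0.76  1.78  0.3   1.09 -2.23]
turn [ 0.004 -0.008  0.003] shift cm [ 0.52  0.36 -8.  ]
needle_tip 0.59 [0.5254 0.2601 0.0337] [215. 157.]
needle_tip 0.56 [0.4551 0.2545 0.0338] [197. 165.]
needle_tip 0.74 [ 0.6193 -0.2746  0.0167] [337. 172.]
```

View pics/c2.png

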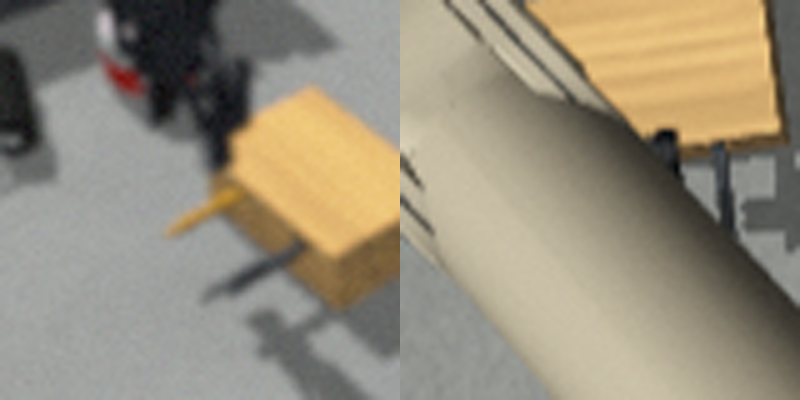

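The side crop shows the fingers above and behind the needle, and nothing is touched. The burnisher is clear too. Next I'll descend and close.

```bash
python3 -m crank '[[0.3,[0.5,0.36,-1.5],[0.004,-0.008,0.003]],[0.3,[0,0,-2],[0,0,0]],[0.3,[0,0,-2],[0,0,0]],[0.3,[0,0,-1.5],[0,0,0]],[0.3,[0,0,-1],[0,0,0]],[0.3,[0,0,0],[0,0,0]]]' 30
python3 -c "
from h import *
st([.4897,.2597,.0345],.135)"
```

```text
clock: 7.65
position: [0.4928, 0.2614, 0.0213]
ee_rot: [0.468, 0.531, -0.463, 0.534]
ft_force: [-0.6, 0.6, -0.7]
grip_width: 0.7
t 7.65 tcp [0.4928 0.2614 0.0213] grasp [0.4927 0.2613 0.0403] x [ 0.008  0.004 -1.   ] z [ 0.134 -0.991 -0.003] F [-0.6  0.6 -0.7] w 0.7 q [ 0.02  0.5  -0.71  1.83  0.39  0.95 -2.3 ]
turn [-0.004  0.008  0.001] shift cm [-0.31 -0.17 -0.58]
```

```bash
python3 -m crank '[[0.3,[0,0,0],[0,0,0]],[0.3,[0,0,0],[0,0,0]]]' 30
python3 -c "
from h import *
st([.4897,.2597,.0345],.135)"
```

```text
clock: 7.82
position: [0.4936, 0.2622, 0.023]
ee_rot: [0.469, 0.531, -0.462, 0.534]
ft_force: [-0.2, 0.1, 0.1]
grip_width: 0.697
t 7.82 tcp [0.4936 0.2622 0.023 ] grasp [0.4934 0.2621 0.042 ] x [ 0.01   0.005 -1.   ] z [ 0.134 -0.991 -0.003] F [-0.2  0.1  0.1] w 0.697 q [ 0.02  0.5  -0.71  1.82  0.39  0.95 -2.3 ]
turn [-0.005  0.01   0.   ] shift cm [-0.39 -0.25 -0.75]
```

```bash
python3 -m crank '[[0.3,[-0.4,-0.25,-0.75],[-0.005,0.01,0]],[0.3,[0,0,0],[0,0,0]],[0.3,[0,0,0],[0,0,0]],[0.95,[0,0,0],[0,0,0]],[0.95,[0,0,0],[0,0,0]],[0.95,[0,0,0],[0,0,0]],[0.95,[0,0,0],[0,0,0]],[0.95,[0,0,0],[0,0,0]],[0.95,[0,0,0],[0,0,0]]]' 40
python3 -c "
from h import *
st([.4897,.2597,.0345],.135)"
```

```text
clock: 8.57
position: [0.4887, 0.2592, 0.0139]
ee_rot: [0.465, 0.533, -0.466, 0.532]
ft_force: [-0.2, 0.7, 1.1]
grip_width: 0.103
t 8.57 tcp [0.4887 0.2592 0.0139] grasp [0.4887 0.2592 0.0329] x [-0.002 -0.001 -1.   ] z [ 0.134 -0.991  0.001] F [-0.2  0.7  1.1] w 0.103 q [ 0.01  0.51 -0.7   1.83  0.4   0.95 -2.3 ]
turn [ 0.001 -0.002  0.   ] shift cm [0.1  0.05 0.16]
```

```bash
python3 -m crank '[[0.95,[-1.0,-0.135,0.1],[0,0,0]],[0.95,[-1.0,-0.135,0.05],[0,0,0]],[0.95,[-1.5,-0.2,0],[0,0,0]],[0.95,[-1.5,-0.2,0],[0,0,0]],[0.95,[-1.5,-0.2,0],[0,0,0]],[0.95,[-1.5,-0.2,0],[0,0,0]],[0.95,[-1.5,-0.2,0],[0,0,0]]]'
python3 -m crank '[[0.95,[-0.6,-0.08,0],[0,0,0]],[0.95,[0,0,2],[0,0,0]],[0.95,[0,0,3],[0,0,0]],[0.95,[0,0,3],[0,0,0]],[0.95,[0,0,3],[0,0,0]],[0.95,[0,0,3],[0,0,0]],[0.95,[0,0,2],[0,0,0]],[0.95,[0,0,0],[0,0,0]],[0.95,[0,0,0],[0,0,0]]]'
python3 -c "
from h import *
d=np.array([np.cos(.21)*.7071,np.sin(.21)*.7071,.7071])
t=np.array([.528,-.0085,.045])+.037*d; print(t)
st(t+[0,0,.10],.21,np.pi/4)
p=cam('side'); look(p,['needle_tip','needle_center','needle_end'])
u,v=px(p,telemetry.get_obs()['position']).astype(int)
cv2.imwrite('pics/c3.png',cv2.resize(p['frame'][v-50:v+50,u-60:u+60],(600,500),interpolation=2)[:,:,::-1])
"
```

```text
clock: 9.15
position: [0.3917, 0.246, 0.0152]
ee_rot: [0.464, 0.533, -0.466, 0.532]
ft_force: [0.1, -0.3, -0.5]
grip_width: 0.095
clock: 9.9
position: [0.388, 0.2457, 0.1761]
ee_rot: [0.465, 0.532, -0.465, 0.533]
ft_force: [0.2, 0.1, -1.3]
grip_width: 0.095
[ 0.55358793 -0.00304613  0.0711627 ]
t 9.9 tcp [0.388  0.2457 0.1761] grasp [0.388  0.2457 0.1951] x [ 0.001 -0.001 -1.   ] z [ 0.134 -0.991  0.001] F [ 0.2  0.1 -1.3] w 0.095 q [ 0.18  0.07 -0.86  1.92  0.06  1.18 -2.13]
turn [ 0.136 -0.773  0.072] shift cm [ 17.88 -24.59  -1.83]
needle_tip 0.57 [0.354  0.2419 0.1999] [162. 140.]
needle_tip 0.51 [ 0.633  -0.3369  0.0201] [352. 270.]
needle_center 0.59 [0.4246 0.2514 0.1972] [182. 131.]
needle_end 0.69 [ 0.5705 -0.0015  0.0009] [266. 206.]
needle_end 0.48 [0.4938 0.257  0.196 ] [201. 123.]
```

View pics/c3.png

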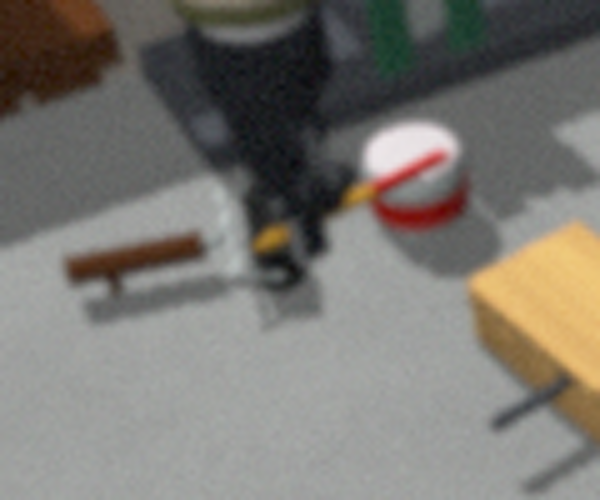

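The needle is drawn out level with its red end outward, and the burnisher is still in its bay. Next I'll carry it above the rest while tilting it.

```bash
python3 -m crank '[[0.95,[1.49,-2.05,-0.15],[0.0113,-0.0644,0.006]],[0.95,[1.49,-2.05,-0.15],[0.0113,-0.0644,0.006]],[0.95,[1.49,-2.05,-0.15],[0.0113,-0.0644,0.006]],[0.95,[1.49,-2.05,-0.15],[0.0113,-0.0644,0.006]],[0.95,[1.49,-2.05,-0.15],[0.0113,-0.0644,0.006]],[0.95,[1.49,-2.05,-0.15],[0.0113,-0.0644,0.006]],[0.95,[1.49,-2.05,-0.15],[0.0113,-0.0644,0.006]],[0.95,[1.49,-2.05,-0.15],[0.0113,-0.0644,0.006]],[0.95,[1.49,-2.05,-0.15],[0.0113,-0.0644,0.006]],[0.95,[1.49,-2.05,-0.15],[0.0113,-0.0644,0.006]],[0.95,[1.49,-2.05,-0.15],[0.0113,-0.0644,0.006]],[0.95,[1.49,-2.05,-0.15],[0.0113,-0.0644,0.006]]]'
python3 -m crank '[[0.95,[0,0,0],[0,0,0]],[0.95,[0,0,0],[0,0,0]],[0.95,[0,0,0],[0,0,0]]]'
python3 -c "
from h import *
st([ 0.5536,-0.0030,0.0712+.1],.21,np.pi/4)
for c in ('side','top'): p=cam(c); look(p,['needle_tip','needle_center','needle_end','rest_low'],k=1)
"
```

```text
clock: 11.1
position: [0.5546, 0.0165, 0.1572]
ee_rot: [0.615, 0.355, -0.217, 0.67]
ft_force: [0.0, 0.5, 0.5]
grip_width: 0.099
clock: 11.35
position: [0.5547, 0.0205, 0.1588]
ee_rot: [0.615, 0.358, -0.216, 0.669]
ft_force: [-0.2, 0.2, -1.0]
grip_width: 0.097
t 11.35 tcp [0.5547 0.0205 0.1588] grasp [0.5424 0.0176 0.1729] x [ 0.651  0.151 -0.744] z [ 0.213 -0.977 -0.011] F [-0.2  0.2 -1. ] w 0.097 q [ 0.16 -0.14 -0.19  2.34 -0.62  0.26 -0.85]
turn [ 0.    -0.054 -0.005] shift cm [ 1.2  -2.07 -0.1 ]
needle_center 0.63 [0.5686 0.0211 0.1982] [261. 156.]
needle_end 0.6 [0.6206 0.028  0.2414] [275. 137.]
rest_low 0.88 [ 0.5328 -0.0099  0.0463] [257. 203.]
needle_tip 0.44 [0.5183 0.0125 0.1548] [242. 195.]
needle_center 0.7 [0.5692 0.025  0.1986] [238. 174.]
needle_end 0.7 [0.6163 0.031  0.2434] [235. 153.]
rest_low 0.49 [ 0.528  -0.0043  0.0445] [248. 198.]
```

```bash
python3 -m crank '[[0.95,[0.6,-1.0,0],[0,-0.027,-0.003]],[0.95,[0.6,-1.05,0],[0,-0.027,-0.002]],[0.95,[0,0,-1],[0,0,0]],[0.95,[0,0,-2],[0,0,0]],[0.95,[0,0,-2],[0,0,0]],[0.95,[0,0,-1.5],[0,0,0]],[0.95,[0,0,0],[0,0,0]],[0.95,[0,0,0],[0,0,0]],[0.95,[0,0,0],[0,0,0]]]'
python3 -c "
from h import *
st([ 0.5532,-0.0033,0.0697],.21,np.pi/4)
S=[]
for c in ('side','top'):
  p=cam(c); look(p,['needle_tip','needle_center','needle_end','rest_low'],k=1)
  u,v=px(p,[.55,0,.09]).astype(int); S.append(cv2.resize(p['frame'][v-30:v+30,u-30:u+30],(400,400),interpolation=2))
cv2.imwrite('pics/c4.png',np.hstack(S)[:,:,::-1])
"
```

```text
clock: 12.6
position: [0.5698, -0.0013, 0.134]
ee_rot: [0.622, 0.335, -0.197, 0.68]
ft_force: [-0.5, 0.7, 0.3]
grip_width: 0.097
t 12.6 tcp [ 0.5698 -0.0013  0.134 ] grasp [ 0.5565 -0.0041  0.1473] x [ 0.698  0.15  -0.7  ] z [ 0.21  -0.978  0.001] F [-0.5  0.7  0.3] w 0.097 q [-0.32 -0.09  0.34  2.4  -1.21  0.15 -0.18]
turn [-0.001  0.01  -0.002] shift cm [-0.34  0.08 -7.77]
needle_tip 0.42 [0.6311 0.0059 0.2224] [283. 145.]
needle_center 0.58 [5.806e-01 2.000e-04 1.739e-01] [269. 165.]
needle_end 0.63 [ 0.6243 -0.2771  0.0216] [335. 256.]
needle_tip 0.56 [ 0.5337 -0.0092  0.1205] [250. 192.]
needle_center 0.42 [0.5824 0.0011 0.1748] [247. 171.]
needle_end 0.49 [ 0.5384 -0.4557  0.0006] [395. 200.]
rest_low 0.55 [ 0.5266 -0.0055  0.0458] [248. 199.]
```

View pics/c4.png

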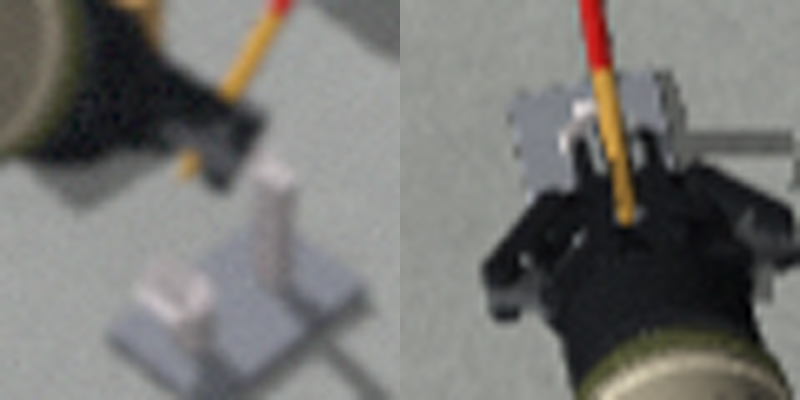

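The side crop shows the needle tilted correctly about 75 mm above the rest, but the arm stopped short: j4, j5 and j6 are at their ends. I'll fit the kinematics from the logged poses to find a reachable way in.

```bash
cat > kin.py <<'E'
import numpy as np, itertools
from scipy.spatial.transform import Rotation as Ro
from scipy.optimize import least_squares
D=[([1.1304,.3322,-.0647,1.46,.0216,1.3499,-.0885],(.2536,-.5713,.2314),(0,0,-1),(.406,-.914,0)),
([.69,.04,-.37,1.69,.01,1.41,-1.12],(.4521,-.201,.2869),(.001,-.001,-1),(.13,-.992,.001)),
([.07,.39,-.76,1.78,.3,1.09,-2.23],(.4845,.2561,.0955),(-.008,-.004,-1),(.132,-.991,.003)),
([.02,.5,-.71,1.82,.39,.95,-2.3],(.4936,.2622,.023),(.01,.005,-1),(.134,-.991,-.003)),
([.18,.07,-.86,1.92,.06,1.18,-2.13],(.388,.2457,.1761),(.001,-.001,-1),(.134,-.991,.001)),
([.16,-.14,-.19,2.34,-.62,.26,-.85],(.5547,.0205,.1588),(.651,.151,-.744),(.213,-.977,-.011)),
([-.32,-.09,.34,2.4,-1.21,.15,-.18],(.5698,-.0013,.134),(.698,.15,-.7),(.21,-.978,.001))]
AX='zyzyzyz'
LO=np.array([-2.6,-.5,-1.47,.16,-1.27,.06,-2.6]);HI=np.array([2.6,2.12,1.34,2.42,4.41,2.06,2.6])
def fk(q,s,L):
    # translations after each joint: (x,z) pairs
    R=np.eye(3);p=np.array([0,0,L[0]])
    for i in range(7):
        R=R@Ro.from_euler(AX[i],s[i]*q[i]).as_matrix(); p=p+R@np.array([L[1+2*i],0,L[2+2*i]])
    return p,R   # tool x = R z ; tool z = R @ Tz
def tz(R,a): return R@np.array([np.cos(a),np.sin(a),0])
def fit():
    best=None
    for s in itertools.product([1,-1],repeat=7):
        e=sum(np.sum((fk(q,s,np.zeros(15))[1][:,2]-x)**2) for q,_,x,_ in D)
        a=np.array([np.arctan2(*(fk(q,s,np.zeros(15))[1].T@z)[[1,0]]) for q,_,_,z in D])
        sp=1-abs(np.exp(1j*a).mean()); am=np.angle(np.exp(1j*a).mean())
        if best is None or e+sp<best[0]: best=(e+sp,e,sp,am,s)
    s=best[4]
    # linear in L -> ridge
    A=[];b=[]
    for q,p,_,_ in D:
        A.append(np.array([fk(q,s,np.eye(15)[k])[0] for k in range(15)]).T); b.append(p)
    A=np.vstack(A);b=np.hstack(b)
    x0=np.array([.3,0,0,0,.4,0,0,0,.4,0,0,0,0,0,.25])
    lam=.02
    L=x0+np.linalg.solve(A.T@A+lam**2*np.eye(15),A.T@(b-A@x0))
    return s,best[3],L,best,np.abs(A@L-b).max()
if __name__=='__main__':
    s,a,L,b,r=fit(); print(b); print(L.round(3),"maxres",r)
E
python3 kin.py
```

```text
(np.float64(0.0002489195560862028), np.float64(0.00023920853712090567), np.float64(9.711018965297136e-06), np.float64(-3.140886035627698), (-1, 1, -1, 1, -1, 1, -1))
[ 0.234 -0.036 -0.066  0.04   0.386 -0.01  -0.014 -0.117  0.422  0.023
  0.022 -0.02   0.012 -0.036  0.262] maxres 0.03645310175874111
```

```bash
python3 - <<'E'
from kin import *
s=(-1,1,-1,1,-1,1,-1)
for names in ["x,z","x,y,z"]:
  for lam in (.02,.005,.002):
    def cols(q):
        R=np.eye(3);C=[np.array([0,0,1.])]
        for i in range(7):
            R=R@Ro.from_euler(AX[i],s[i]*q[i]).as_matrix()
            C+= [R[:,0],R[:,2]] if names=="x,z" else [R[:,0],R[:,1],R[:,2]]
        return np.array(C).T
    A=np.vstack([cols(d[0]) for d in D]);b=np.hstack([d[1] for d in D]);n=A.shape[1];k=(n-1)//7
    x0=np.zeros(n);x0[0]=.3;x0[k*2]=.4;x0[k*4]=.4;x0[k*7]=.25
    L=x0+np.linalg.solve(A.T@A+lam**2*np.eye(n),A.T@(b-A@x0))
    print(names,lam,np.abs(A@L-b).max().round(4)); print(L[0].round(3),L[1:].reshape(7,k).round(3).tolist())
E
```

```text
x,z 0.02 0.0365
0.234 [[-0.036, -0.066], [0.04, 0.386], [-0.01, -0.014], [-0.117, 0.422], [0.023, 0.022], [-0.02, 0.012], [-0.036, 0.262]]
x,z 0.005 0.0364
0.233 [[-0.036, -0.067], [0.04, 0.385], [-0.011, -0.015], [-0.119, 0.422], [0.024, 0.022], [-0.021, 0.011], [-0.036, 0.261]]
x,z 0.002 0.0364
0.233 [[-0.036, -0.067], [0.04, 0.385], [-0.011, -0.015], [-0.119, 0.422], [0.024, 0.022], [-0.021, 0.011], [-0.036, 0.261]]
x,y,z 0.02 0.0016
0.262 [[0.012, -0.007, -0.038], [0.004, -0.007, 0.412], [0.005, -0.018, 0.012], [-0.028, -0.018, 0.435], [0.006, 0.008, 0.035], [-0.001, 0.008, 0.03], [-0.002, -0.01, 0.28]]
x,y,z 0.005 0.0016
0.262 [[0.012, -0.007, -0.038], [0.004, -0.007, 0.412], [0.004, -0.018, 0.012], [-0.029, -0.018, 0.435], [0.007, 0.008, 0.035], [-0.002, 0.008, 0.029], [-0.002, -0.01, 0.279]]
x,y,z 0.002 0.0016
0.262 [[0.012, -0.007, -0.038], [0.004, -0.007, 0.412], [0.004, -0.018, 0.012], [-0.029, -0.018, 0.435], [0.007, 0.008, 0.035], [-0.002, 0.008, 0.029], [-0.002, -0.01, 0.279]]
```

```bash
cat > ik.py <<'E'
from kin import *
s=(-1,1,-1,1,-1,1,-1)
def cols(q):
    R=np.eye(3);C=[np.array([0,0,1.])]
    for i in range(7):
        R=R@Ro.from_euler(AX[i],s[i]*q[i]).as_matrix(); C+=[R[:,0],R[:,1],R[:,2]]
    return np.array(C).T,R
A=np.vstack([cols(d[0])[0] for d in D]);b=np.hstack([d[1] for d in D]);n=22;x0=np.zeros(n);x0[0]=.3;x0[6]=.4;x0[12]=.4;x0[21]=.25
L=x0+np.linalg.solve(A.T@A+.005**2*np.eye(n),A.T@(b-A@x0))
def pose(q):
    C,R=cols(q); x=R[:,2]; z=-R[:,0]; return C@L,x,z
def solve(tcp,x,z,q0,m=.04,w=.02):
    q0=np.clip(q0,LO+m+.01,HI-m-.01); mid=(LO+HI)/2
    def f(q):
        p,a,c=pose(q); return np.r_[(p-tcp)*10,a-x,c-z,w*1e-1*(q-q0)]
    r=least_squares(f,q0,bounds=(LO+m,HI-m)); p,a,c=pose(r.x); return np.linalg.norm(p-tcp)*1000,np.degrees(np.linalg.norm(a-x)),np.degrees(np.linalg.norm(c-z)),r.x
def best(tcp,x,z,k=12):
    rng=np.random.default_rng(0); B=None
    seeds=[d[0] for d in D]+[rng.uniform(LO,HI) for _ in range(k)]
    for q0 in seeds:
        r=solve(np.array(tcp),np.array(x),np.array(z),np.array(q0))
        if B is None or r[0]+3*r[1]+3*r[2]<B[0]+3*B[1]+3*B[2]: B=r
        if B[0]<1.5 and B[1]+B[2]<1: break
    return B
E
python3 - <<'E'
from ik import *
d=lambda y:np.array([np.cos(y),np.sin(y),0]); Z=np.array([0,0,1.])
yaw=.21;u=(d(yaw)+Z)/2**.5; g=np.array([.529,-.0085,.045])+.035*u
x0=(d(yaw)-Z)/2**.5; z0=np.cross(x0,u)  # jaw
for z in (z0,-z0):
  for deg in (-75,-60,-45,-30,0,30,45,60,75):
    R=Ro.from_rotvec(u*np.radians(deg)).as_matrix(); x=R@x0; r=best(g+.019*x,x,R@z,6)
    print("rest roll",deg,x.round(2),[round(float(v),1) for v in r[:3]],r[3].round(2))
# tube, tool 45 fwd and others
m=np.array([.6025,-.2205,.145])
for t in (30,45,60,90):
  for y in (-.35,.2,.6):
   for sg in (1,-1):
    x=np.sin(np.radians(t))*d(y)-np.cos(np.radians(t))*Z; z=sg*np.array([np.sin(y),-np.cos(y),0]); r=best(m+.019*x,x,z,5)
    print("tube",t,y,sg,[round(float(v),1) for v in r[:3]],r[3].round(2))
E
```

```text
rest roll -75 [ 0.38 -0.91 -0.18] [0.0, 0.0, 0.1] [-1.55  1.53  1.3   1.99 -0.06  0.71 -2.56]
rest roll -60 [ 0.53 -0.77 -0.35] [0.0, 0.0, 0.0] [-1.59  1.31  1.3   2.16 -0.    0.43 -2.52]
rest roll -45 [ 0.64 -0.59 -0.5 ] [1.7, 1.4, 0.8] [-1.57  1.02  1.3   2.27  0.24  0.19 -2.56]
rest roll -30 [ 0.7  -0.36 -0.61] [0.1, 0.2, 0.0] [-1.45  0.52  1.15  2.38  1.77  0.25  2.51]
rest roll 0 [ 0.69  0.15 -0.71] [0.0, 0.0, 0.0] [ 1.05  0.24 -1.18  2.36  2.37  0.14  2.56]
rest roll 30 [ 0.49  0.62 -0.61] [0.0, 0.0, 0.0] [ 1.    0.44 -0.77  2.2  -1.17  0.6   0.19]
rest roll 45 [ 0.34  0.8  -0.5 ] [0.0, 0.0, 0.0] [ 0.99  0.62 -0.71  2.03 -0.95  0.86  0.1 ]
rest roll 60 [ 0.17  0.92 -0.35] [0.0, 0.0, 0.0] [ 0.94  0.79 -0.66  1.85 -0.82  1.12  0.05]
rest roll 75 [-0.02  0.98 -0.18] [0.0, 0.0, 0.0] [ 0.88  0.97 -0.63  1.66 -0.74  1.37  0.01]
rest roll -75 [ 0.38 -0.91 -0.18] [0.0, 0.0, 0.0] [-0.29  0.74 -0.41  1.99  1.43  1.73 -0.41]
rest roll -60 [ 0.53 -0.77 -0.35] [0.0, 0.0, 0.0] [-0.12  0.59 -0.57  2.15  1.53  1.52 -0.38]
rest roll -45 [ 0.64 -0.59 -0.5 ] [0.0, 0.0, 0.0] [ 0.1   0.43 -0.73  2.
[... 1685 characters left out ...]
  2.24  4.22  1.27  0.58]
tube 60 0.2 -1 [0.0, 0.0, 0.0] [ 1.66  0.67 -1.32  2.2   4.26  0.1  -1.84]
tube 60 0.6 1 [0.0, 0.0, 0.0] [ 1.19  0.47 -0.64  1.97 -1.17  0.78  0.57]
tube 60 0.6 -1 [0.0, 0.0, 0.0] [ 1.1   0.47 -0.51  1.98 -1.23  0.82 -2.5 ]
tube 90 -0.35 1 [9.0, 8.3, 0.1] [-1.06  2.08  1.21  2.38  2.46  1.01 -0.08]
tube 90 -0.35 -1 [3.0, 1.4, 0.0] [ 1.56  1.52 -1.43  2.38  3.29  1.17 -0.16]
tube 90 0.2 1 [0.0, 0.0, 0.0] [-0.45  1.39  1.2   2.3   3.22  2.    0.44]
tube 90 0.2 -1 [0.0, 0.0, 0.0] [ 0.39  0.59  0.22  2.3   3.91  1.47 -1.84]
tube 90 0.6 1 [0.0, 0.0, 0.0] [ 1.59  1.03 -1.06  1.98 -1.23  0.77  1.  ]
tube 90 0.6 -1 [0.0, 0.0, 0.0] [ 1.57  1.06 -1.03  1.96 -1.23  0.78 -2.11]
```

```bash
python3 -m crank '[[0.95,[1,0.2,0.5],[0,0,0]],[0.95,[1,0.2,0.5],[0.055,0.012,0.055]],[0.95,[1,0.2,0.5],[0.055,0.012,0.055]],[0.95,[0,0.2,0],[0.055,0.012,0.055]],[0.95,[0,0.2,0],[0.055,0.012,0.055]],[0.95,[0,0.2,0],[0.055,0.012,0.055]],[0.95,[0,0,0],[0.055,0.012,0.055]],[0.95,[0,0,0],[0,0,0]],[0.95,[0,0,0],[0,0,0]],[0.95,[0,0,0],[0,0,0]]]'
python3 -c "
from h import *
st()
o=telemetry.get_obs();M=Ro.from_quat(o['ee_rot']).as_matrix(); print('needle axis',M[:,1].round(3))
from ik import *
Z=np.array([0,0,1.]);h=np.array([np.cos(.21),np.sin(.21),0]);u=(h+Z)/2**.5; x0=(h-Z)/2**.5; z0=np.cross(x0,u)
for deg in (20,25,30,35):
    R=Ro.from_rotvec(u*np.radians(deg)).as_matrix(); x=R@x0; g=np.array([.529,-.0085,.045])+.035*u
    r=solve(g+.019*x,x,R@z0,o['joint_pos']); print(deg,[round(float(v),1) for v in r[:3]],r[3].round(2))
"
```

```text
clock: 13.93
position: [0.5998, 0.0062, 0.148]
ee_rot: [0.646, 0.449, -0.09, 0.61]
ft_force: [-0.3, -0.0, 0.3]
grip_width: 0.096
t 13.93 tcp [0.5998 0.0062 0.148 ] grasp [ 0.5887 -0.0027  0.1606] x [ 0.581  0.471 -0.664] z [ 0.432 -0.87  -0.239] F [-0.3 -0.   0.3] w 0.096 q [ 0.14  0.14  0.13  2.17 -1.26  0.71  0.02]
needle axis [0.69  0.149 0.708]
20 [0.0, 0.0, 0.0] [ 1.18  0.43 -1.05  2.28 -1.23  0.31  0.2 ]
25 [0.0, 0.0, 0.0] [ 1.06  0.41 -0.86  2.24 -1.23  0.48  0.21]
30 [0.0, 0.0, 0.0] [ 0.91  0.4  -0.67  2.2  -1.23  0.64  0.23]
35 [0.0, 0.0, 0.0] [ 0.76  0.42 -0.47  2.16 -1.23  0.79  0.25]
```

```bash
python3 -m crank '[[0.95,[0,0,0],[0.055,0.012,0.055]],[0.95,[0,0,0],[0.055,0.012,0.055]],[0.95,[0,0,0],[0.055,0.012,0.055]],[0.95,[-1,0,-1],[0,0,0]],[0.95,[-1,0,-1],[0,0,0]],[0.95,[0,0,-1],[0,0,0]],[0.95,[0,0,0],[0,0,0]],[0.95,[0,0,0],[0,0,0]],[0.95,[0,0,0],[0,0,0]]]'
cat > goal.py <<'E'
from h import *
import sys
def goal(g,u,M=None):
    """turn aligning tool y with u, and grasp shift"""
    o=telemetry.get_obs();M=Ro.from_quat(o['ee_rot']).as_matrix(); y=M[:,1]; c=np.cross(y,u); t=c/np.linalg.norm(c)*np.arcsin(np.linalg.norm(c)); x=Ro.from_rotvec(t).as_matrix()@M[:,0]
    st(); print("needle",y.round(3),"roll",np.degrees(np.arctan2(M[2,2]*-1.414,1)).round(1),"turn",t.round(3),"shift",((g+.019*x-o['position'])*100).round(2))
Z=np.array([0,0,1.]);h=np.array([np.cos(.21),np.sin(.21),0]);u=(h+Z)/2**.5
LOW=np.array([.529,-.0085,.045])
E
python3 -c "
from goal import *
goal(LOW+.035*u,u)"
```

```text
clock: 14.68
position: [0.5802, 0.0071, 0.1192]
ee_rot: [0.653, 0.518, -0.012, 0.552]
ft_force: [-0.1, -0.4, 0.5]
grip_width: 0.093
t 14.68 tcp [0.5802 0.0071 0.1192] grasp [ 0.5714 -0.0055  0.1304] x [ 0.463  0.663 -0.588] z [ 0.556 -0.734 -0.389] F [-0.1 -0.4  0.5] w 0.093 q [ 0.35  0.32  0.04  2.08 -1.26  0.99  0.16]
needle [0.69  0.147 0.709] roll 28.8 turn [-0.     0.002 -0.   ] shift [-1.83  0.21 -6.06]
```

```bash
python3 -m crank '[[0.95,[-0.9,0.1,-0.5],[0,0,0]],[0.95,[-0.9,0.1,-1],[0,0,0]],[0.95,[0,0,-1.5],[0,0,0]],[0.95,[0,0,-1],[0,0,0]],[0.95,[0,0,0],[0,0,0]],[0.95,[0,0,0],[0,0,0]],[0.95,[0,0,0],[0,0,0]]]'
python3 -c "
from goal import *
goal(LOW+.035*u,u)
S=[]
for c in ('side','top'):
  p=cam(c); look(p,['needle_tip','needle_center','needle_end','rest_low'],k=1)
  w,v=px(p,[.56,0,.07]).astype(int); S.append(cv2.resize(p['frame'][v-30:v+30,w-30:w+30],(400,400),interpolation=2))
cv2.imwrite('pics/c5.png',np.hstack(S)[:,:,::-1])
"
```

```text
clock: 15.27
position: [0.5625, 0.0082, 0.0793]
ee_rot: [0.653, 0.518, -0.012, 0.552]
ft_force: [1.3, 0.1, 0.2]
grip_width: 0.095
t 15.27 tcp [0.5625 0.0082 0.0793] grasp [ 0.5537 -0.0044  0.0905] x [ 0.464  0.663 -0.588] z [ 0.556 -0.735 -0.389] F [1.3 0.1 0.2] w 0.095 q [ 0.54  0.38 -0.16  2.12 -1.26  0.92  0.25]
needle [0.69  0.146 0.709] roll 28.8 turn [-0.001  0.002  0.001] shift [-0.05  0.11 -2.08]
needle_center 0.61 [ 5.779e-01 -3.000e-04  1.176e-01] [268. 179.]
needle_end 0.55 [0.6278 0.0042 0.1635] [281. 161.]
needle_end 0.66 [0.6248 0.0099 0.1596] [244. 157.]
rest_low 0.85 [ 0.5276 -0.0056  0.0466] [248. 198.]
```

View pics/c5.png

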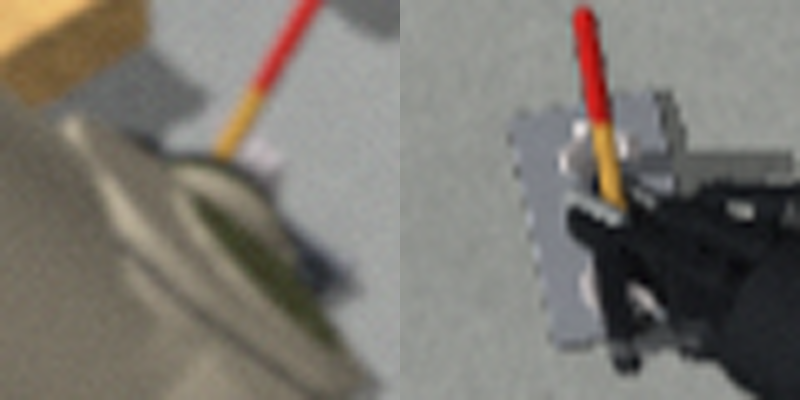

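The top crop shows the needle over the upper notch and parallel to the rest. I'll lower the remaining distance gently.

```bash
python3 -m crank '[[0.95,[-0.05,0.1,-0.8],[0,0,0]],[0.95,[0,0,-0.5],[0,0,0]],[0.95,[0,0,-0.3],[0,0,0]],[0.95,[0,0,-0.2],[0,0,0]],[0.95,[0,0,0],[0,0,0]],[0.95,[0,0,0],[0,0,0]]]'
python3 -c "
from goal import *
goal(LOW+.035*u,u)"
```

```text
clock: 16.27
position: [0.5614, 0.0091, 0.0604]
ee_rot: [0.654, 0.518, -0.013, 0.552]
ft_force: [1.4, 0.1, -0.1]
grip_width: 0.096
t 16.27 tcp [0.5614 0.0091 0.0604] grasp [ 0.5526 -0.0035  0.0715] x [ 0.463  0.663 -0.588] z [ 0.555 -0.734 -0.391] F [ 1.4  0.1 -0.1] w 0.096 q [ 0.61  0.43 -0.23  2.12 -1.26  0.88  0.29]
needle [0.691 0.145 0.708] roll 28.9 turn [-0.002  0.001  0.002] shift [ 0.06  0.02 -0.18]
```

```bash
for i in 1 ; do python3 -m crank '[[0.95,[0,0,-0.15],[0,0,0]],[0.95,[0,0,-0.1],[0,0,0]],[0.95,[0,0,0],[0,0,0]]]'; done; python3 -m crank '[[0.95,[0,0,-0.2],[0,0,0]],[0.95,[0,0,0],[0,0,0]]]'
```

```text
clock: 16.52
position: [0.5613, 0.0096, 0.058]
ee_rot: [0.653, 0.518, -0.012, 0.552]
ft_force: [-0.8, 0.9, 1.2]
grip_width: 0.098
clock: 16.68
position: [0.5615, 0.0101, 0.0571]
ee_rot: [0.654, 0.518, -0.011, 0.552]
ft_force: [-6.8, 0.2, 11.0]
grip_width: 0.098
```

Contact force is (-6.8, 0, 11) N, perpendicular to the rod, so it is seated. Now I'll release and back out along the tool axis.

```bash
python3 -m crank '[[0.8,[0,0,0],[0,0,0]],[0.75,[0,0,0],[0,0,0]],[0.72,[0,0,0],[0,0,0]],[0.7,[0,0,0],[0,0,0]],[0.7,[0,0,0],[0,0,0]],[0.7,[0,0,0],[0,0,0]]]'
python3 -m crank '[[0.7,[-0.46,-0.66,0.59],[0,0,0]],[0.7,[-0.7,-1,0.88],[0,0,0]],[0.7,[-0.93,-1.3,1.18],[0,0,0]],[0.7,[-0.93,-1.3,1.18],[0,0,0]],[0.7,[-0.93,-1.3,1.18],[0,0,0]],[0.7,[-0.46,-0.66,2],[0,0,0]],[0.7,[0,-1,3],[0,0,0]],[0.7,[0,-1,3],[0,0,0]],[0.7,[0,0,0],[0,0,0]],[0.7,[0,0,0],[0,0,0]]]'
python3 -c "
from goal import *
st()
S=[]
for c in ('side','top'):
  p=cam(c); look(p,['needle_tip','needle_center','needle_end'],k=1)
  w,v=px(p,[.56,0,.07]).astype(int); S.append(cv2.resize(p['frame'][v-30:v+30,w-30:w+30],(400,400),interpolation=2))
cv2.imwrite('pics/c6.png',np.hstack(S)[:,:,::-1])
"
```

```text
clock: 17.18
position: [0.5614, 0.0091, 0.0558]
ee_rot: [0.654, 0.518, -0.013, 0.552]
ft_force: [0.4, -0.5, -0.1]
grip_width: 0.297
clock: 18.02
position: [0.5176, -0.0746, 0.1877]
ee_rot: [0.653, 0.517, -0.013, 0.553]
ft_force: [-0.3, 0.3, -0.1]
grip_width: 0.301
t 18.02 tcp [ 0.5176 -0.0746  0.1877] grasp [ 0.5088 -0.0871  0.1989] x [ 0.466  0.661 -0.589] z [ 0.555 -0.736 -0.387] F [-0.3  0.3 -0.1] w 0.301 q [ 0.72  0.2  -0.13  2.05 -1.04  1.17  0.06]
needle_center 0.57 [5.781e-01 2.000e-04 9.640e-02] [268. 184.]
needle_end 0.4 [0.6269 0.0093 0.1407] [280. 166.]
needle_tip 0.5 [0.7735 0.0428 0.0032] [234. 122.]
needle_center 0.48 [0.5786 0.0023 0.0954] [246. 178.]
needle_end 0.53 [0.6212 0.0113 0.141 ] [243. 160.]
```

View pics/c6.png

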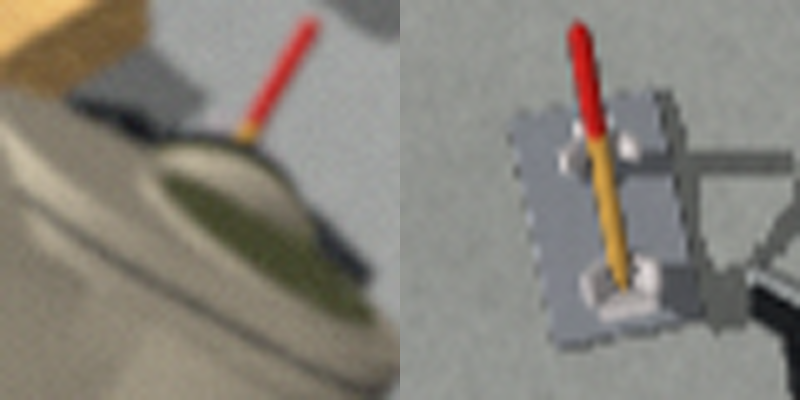

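The needle lies in both notches with its red end up and free. Next I'll regrasp it by the handle with the tool nearly vertical.

```bash
python3 -c "
from h import *
st([.610,.008,.128+.09],.21,np.radians(-10))"
```

```text
t 18.42 tcp [ 0.517  -0.0727  0.1854] grasp [ 0.5082 -0.0853  0.1966] x [ 0.462  0.664 -0.588] z [ 0.555 -0.734 -0.392] F [0.3 0.5 0.4] w 0.298 q [ 0.72  0.2  -0.13  2.06 -1.04  1.16  0.06]
turn [-0.762  0.791 -0.181] shift cm [8.98 8.   1.39]
```

```bash
python3 -m crank '[[0.5,[-0.5,-0.5,2.5],[-0.0693,0.0719,-0.0165]],[0.5,[0,0,2.5],[-0.0693,0.0719,-0.0165]],[0.5,[0.5,0.5,0],[-0.0693,0.0719,-0.0165]],[0.5,[1,1,0],[-0.0693,0.0719,-0.0165]],[0.5,[1,1,0],[-0.0693,0.0719,-0.0165]],[0.5,[1,1,0],[-0.0693,0.0719,-0.0165]],[0.5,[1,1,0],[-0.0693,0.0719,-0.0165]],[0.5,[1,1,0],[-0.0693,0.0719,-0.0165]],[0.5,[1,1,0],[-0.0693,0.0719,-0.0165]],[0.5,[1,1,-1.5],[-0.0693,0.0719,-0.0165]],[0.5,[1,1,-2],[-0.0693,0.0719,-0.0165]],[0.5,[1,0,0],[0,0,0]]]'
python3 -m crank '[[0.5,[0,0,0],[0,0,0]],[0.5,[0,0,0],[0,0,0]],[0.5,[0,0,0],[0,0,0]]]'
python3 -c "
from h import *
st([.610,.008,.128],.21,np.radians(-10))
R=[]
for i in range(3):
  for c in ('side','top'):
    p=cam(c)
    for n in ('needle_center','needle_end'):
      for e in mark_of(n,p)[:1]: print(c,n,W(p,e['location']).round(4))
"
```

```text
clock: 19.42
position: [0.6061, 0.0136, 0.1947]
ee_rot: [0.389, 0.59, -0.492, 0.508]
ft_force: [0.0, 1.2, -1.4]
grip_width: 0.5
clock: 19.67
position: [0.6071, 0.0061, 0.2015]
ee_rot: [0.396, 0.586, -0.491, 0.509]
ft_force: [-0.9, -0.2, -0.1]
grip_width: 0.502
t 19.67 tcp [0.6071 0.0061 0.2015] grasp [0.6103 0.0068 0.2202] x [-0.168 -0.037 -0.985] z [ 0.208 -0.978  0.001] F [-0.9 -0.2 -0.1] w 0.502 q [ 0.11  0.46 -0.29  1.38  0.14  1.5  -1.54]
turn [0.001 0.002 0.   ] shift cm [-0.03  0.13 -9.22]
side needle_center [0.5763 0.0018 0.0954]
side needle_end [0.6233 0.0082 0.1429]
side needle_center [ 0.4234  0.466  -0.0025]
side needle_end [0.6249 0.0122 0.1398]
top needle_center [0.5428 0.4579 0.0052]
top needle_end [ 0.3484 -0.4549 -0.0007]
side needle_center [0.5803 0.003  0.091 ]
side needle_end [0.6237 0.0081 0.141 ]
top needle_center [0.5664 0.2359 0.001 ]
```

```bash
python3 -m crank '[[0.5,[0,0.15,-2.5],[0,0,0]],[0.5,[0,0,-2.5],[0,0,0]],[0.5,[0,0,-2],[0,0,0]],[0.5,[0,0,-1.2],[0,0,0]],[0.5,[0,0,-1],[0,0,0]],[0.5,[0,0,0],[0,0,0]],[0.5,[0,0,0],[0,0,0]]]'
python3 -c "
from h import *
st([.610,.008,.128],.21,np.radians(-10))"
```

```text
clock: 21.15
position: [0.6075, 0.0085, 0.1094]
ee_rot: [0.395, 0.586, -0.491, 0.51]
ft_force: [0.1, -0.6, 0.2]
grip_width: 0.499
t 21.15 tcp [0.6075 0.0085 0.1094] grasp [0.6107 0.0092 0.1282] x [-0.168 -0.037 -0.985] z [ 0.209 -0.978  0.001] F [ 0.1 -0.6  0.2] w 0.499 q [ 0.11  0.53 -0.29  1.48  0.16  1.33 -1.56]
turn [ 0.001  0.001 -0.001] shift cm [-0.07 -0.12 -0.01]
```

Now I'll close, then lift along +z with a little drift towards +x, clear of the notches.

```bash
python3 -m crank '[[0.95,[0,0,0],[0,0,0]],[0.95,[0,0,0],[0,0,0]],[0.95,[0,0,0],[0,0,0]],[0.95,[0,0,0],[0,0,0]],[0.95,[0,0,0],[0,0,0]],[0.95,[0,0,0],[0,0,0]]]' 60
python3 -m crank '[[0.95,[0,0,0.5],[0,0,0]],[0.95,[0,0,1],[0,0,0]],[0.95,[0,0,2],[0,0,0]],[0.95,[0,0,3],[0,0,0]],[0.95,[0,0,3],[0,0,0]],[0.95,[0,0,3],[0,0,0]],[0.95,[0,0,0],[0,0,0]],[0.95,[0,0,0],[0,0,0]]]'
python3 -c "
from h import *
st()
for c in ('side','top'): p=cam(c); look(p,['needle_tip','needle_center','needle_end'],k=1)"
```

```text
clock: 21.65
position: [0.6079, 0.0086, 0.1098]
ee_rot: [0.396, 0.586, -0.491, 0.51]
ft_force: [1.4, 0.2, 4.1]
grip_width: 0.097
clock: 22.32
position: [0.6079, 0.0086, 0.2363]
ee_rot: [0.396, 0.585, -0.49, 0.51]
ft_force: [-0.0, -0.8, -1.7]
grip_width: 0.102
t 22.32 tcp [0.6079 0.0086 0.2363] grasp [0.6111 0.0093 0.255 ] x [-0.165 -0.037 -0.986] z [ 0.209 -0.978  0.002] F [-0.  -0.8 -1.7] w 0.102 q [ 0.11  0.44 -0.29  1.33  0.13  1.56 -1.54]
needle_tip 0.67 [ 0.5273 -0.007   0.171 ] [254. 174.]
needle_center 0.62 [ 0.601  -0.2202  0.1078] [319. 227.]
needle_end 0.59 [0.6227 0.0102 0.2676] [280. 133.]
needle_tip 0.59 [ 6.235e-01 -2.774e-01 -2.000e-04] [337. 172.]
```

```bash
python3 -c "
from h import *
st([.6025,-.2205,.265],.21,np.radians(35.4))
from ik import *
t=np.radians(35.4)
for y in (0,.21,.4):
  for zz in (.265,.15):
    h=np.array([np.cos(y),np.sin(y),0]);x=np.sin(t)*h-np.cos(t)*np.array([0,0,1]);z=np.array([np.sin(y),-np.cos(y),0])
    r=solve(np.array([.6025,-.2205,zz])+.019*x,x,z,telemetry.get_obs()['joint_pos']);print(y,zz,[round(float(v),1) for v in r[:3]],r[3].round(2))"
```

```text
t 22.72 tcp [0.607  0.0084 0.2333] grasp [0.6102 0.0092 0.252 ] x [-0.17  -0.037 -0.985] z [ 0.209 -0.978  0.001] F [-0.   0.3 -1. ] w 0.093 q [ 0.11  0.44 -0.29  1.33  0.13  1.56 -1.54]
turn [ 0.166 -0.775 -0.   ] shift cm [  0.63 -22.67   1.62]
0 0.265 [0.0, 0.0, 0.0] [ 0.49  0.05 -0.1   1.88 -0.36  0.66 -0.96]
0 0.15 [0.0, 0.0, 0.0] [ 0.74  0.19 -0.39  2.   -0.37  0.4  -0.89]
0.21 0.265 [0.0, 0.0, 0.0] [ 0.57  0.1  -0.13  1.84 -0.51  0.76 -0.62]
0.21 0.15 [0.0, 0.0, 0.0] [ 0.86  0.24 -0.47  1.96 -0.52  0.51 -0.54]
0.4 0.265 [0.0, 0.0, 0.0] [ 0.65  0.15 -0.18  1.78 -0.58  0.88 -0.39]
0.4 0.15 [0.0, 0.0, 0.0] [ 0.93  0.3  -0.52  1.9  -0.54  0.63 -0.32]
```

```bash
python3 -m crank '[[0.95,[0.06,-2.06,0.4],[0.015,-0.0705,0]],[0.95,[0.06,-2.06,0.4],[0.015,-0.0705,0]],[0.95,[0.06,-2.06,0.4],[0.015,-0.0705,0]],[0.95,[0.06,-2.06,0.4],[0.015,-0.0705,0]],[0.95,[0.06,-2.06,0],[0.015,-0.0705,0]],[0.95,[0.06,-2.06,0],[0.015,-0.0705,0]],[0.95,[0.06,-2.06,0],[0.015,-0.0705,0]],[0.95,[0.06,-2.06,0],[0.015,-0.0705,0]],[0.95,[0.06,-2.06,0],[0.015,-0.0705,0]],[0.95,[0.06,-2.06,0],[0.015,-0.0705,0]],[0.95,[0.06,-2.06,0],[0.015,-0.0705,0]]]'
python3 -m crank '[[0.95,[0,0,0],[0,0,0]],[0.95,[0,0,0],[0,0,0]],[0.95,[0,0,0],[0,0,0]],[0.95,[0,0,0],[0,0,0]]]'
python3 -c "
from h import *
st([.6025,-.2205,.265],.21,np.radians(35.4))
for i in range(3):
 for c in ('side','top'):
  p=cam(c); look(p,['needle_tip','needle_center','needle_end','tube_mouth'],k=1)
"
```

```text
clock: 23.63
position: [0.6136, -0.2196, 0.2505]
ee_rot: [0.591, 0.386, -0.256, 0.66]
ft_force: [1.5, 0.7, -0.9]
grip_width: 0.096
clock: 23.97
position: [0.6145, -0.2167, 0.2503]
ee_rot: [0.59, 0.388, -0.256, 0.66]
ft_force: [0.1, -0.2, -0.0]
grip_width: 0.098
t 23.97 tcp [ 0.6145 -0.2167  0.2503] grasp [ 0.6037 -0.219   0.2658] x [ 0.567  0.121 -0.814] z [ 0.21  -0.978  0.002] F [ 0.1 -0.2 -0. ] w 0.098 q [ 0.64  0.08 -0.19  1.85 -0.52  0.77 -0.61]
turn [ 0.001  0.001 -0.002] shift cm [-0.12 -0.15 -0.08]
needle_tip 0.65 [ 0.5984 -0.2186  0.143 ] [319. 219.]
needle_center 0.59 [ 0.6037 -0.2176  0.2166] [324. 200.]
tube_mouth 0.56 [ 0.6003 -0.2231  0.1093] [320. 228.]
needle_tip 0.72 [5.727e-01 4.200e-03 2.000e-04] [245. 186.]
needle_center 0.19 [0.7482 0.1868 0.0016] [188. 129.]
tube_mouth 0.36 [0.5366 0.1927 0.0334] [182. 195.]
needle_tip 0.49 [ 0.5307 -0.0075  0.0431] [256. 203.]
needle_center 0.64 [ 0.6025 -0.2228  0.2143] [324. 202.]
needle_end 0.58 [ 5.370e-01 -4.567e-01 -3.000e-04] [353. 328.]
tube_mouth 0.61 [ 0.6006 -0.2241  0.1099] [320. 228.]
needle_tip 0.44 [ 0.5986 -0.2216  0.1446] [320. 219.]
needle_center 0.54 [ 0.6036 -0.2202  0.2149] [324. 201.]
tube_mouth 0.68 [ 0.6    -0.2217  0.11  ] [319. 227.]
needle_tip 0.26 [0.748  0.1847 0.0018] [189. 129.]
```

```bash
python3 -c "
from h import *
S=[]
for c in ('side','top'):
  p=cam(c); w,v=px(p,[.6025,-.22,.13 if c=='side' else .11]).astype(int); S.append(cv2.resize(p['frame'][v-40:v+40,w-40:w+40],(400,400),interpolation=2))
cv2.imwrite('pics/c7.png',np.hstack(S)[:,:,::-1])
p=viewer.camera('side')
print([px(p,[.6005,-.222,z]).round(1) for z in (.02,.11,.144,.28)])
"
```

```text
[array([316.3, 246.2]), array([319.5, 227.1]), array([320.7, 219.3]), array([326.6, 183.8])]
```

View pics/c7.png

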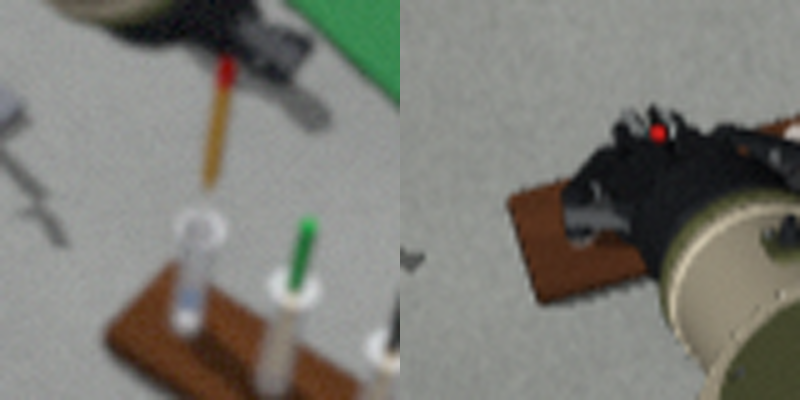

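The side crop shows the needle's lean matching the vertical to within about 1°, with the tip at (209,185) above the mouth at (201,228). In the top crop the handle end shows at (259,132), so I'll intersect that ray.

```bash
python3 -c "
from h import *
def ray(p,u,v,z):
    K=np.array(p['intrinsics']);d=np.linalg.inv(K)@[u,v,1];T=np.array(p['cam_to_world']);r=T[:3,:3]@(d*[1,-1,-1]);o=T[:3,3];return o+r*(z-o[2])/r[2]
p=cam('top'); w,v=px(p,[.6025,-.22,.11]).astype(int)
f=p['frame'].astype(int); m=(f[...,0]>130)&(f[...,1]<70)&(f[...,2]<70)
ys,xs=np.nonzero(m[v-40:v+40,w-40:w+40]); print(len(xs)); U,V=xs.mean()+w-40,ys.mean()+v-40
print(U,V,ray(p,U,V,.284).round(4))
s=cam('side');K=s['intrinsics']
w,v=px(s,[.6025,-.22,.13]).astype(int)
for a,b,z,n in((209,185,.144,'tip'),(201,228,.110,'mouth')): print(n,ray(s,w-40+a/5-.4,v-40+b/5-.4,z).round(4))
st()
"
```

```text
6
334.1666666666667 156.16666666666666 [ 0.6019 -0.2191  0.284 ]
tip [ 0.6056 -0.2184  0.144 ]
mouth [ 0.6033 -0.22    0.11  ]
t 25.72 tcp [ 0.6139 -0.2181  0.25  ] grasp [ 0.6031 -0.2204  0.2654] x [ 0.568  0.12  -0.814] z [ 0.208 -0.978  0.002] F [-0.2 -0.5 -1.1] w 0.096 q [ 0.64  0.08 -0.19  1.85 -0.52  0.77 -0.61]
```

```bash
python3 -m crank '[[0.95,[0,-0.1,-1],[0,-0.01,0]],[0.95,[0,0,-1.5],[0,0,0]],[0.95,[0,0,-1],[0,0,0]],[0.95,[0,0,-0.5],[0,0,0]],[0.95,[0,0,0],[0,0,0]]]'
python3 -m crank '[[0.95,[0,0,-0.3],[0,0,0]],[0.95,[0,0,-0.3],[0,0,0]],[0.95,[0,0,-0.3],[0,0,0]],[0.95,[0,0,-0.2],[0,0,0]],[0.95,[0,0,0],[0,0,0]],[0.95,[0,0,0],[0,0,0]]]'
python3 -c "
from h import *
st()
o=telemetry.get_obs();print(o['torque'])"
```

```text
clock: 26.13
position: [0.6134, -0.2188, 0.2085]
ee_rot: [0.592, 0.385, -0.254, 0.661]
ft_force: [0.5, -0.8, -1.2]
grip_width: 0.099
clock: 26.63
position: [0.6139, -0.2191, 0.199]
ee_rot: [0.592, 0.384, -0.254, 0.661]
ft_force: [-0.6, 0.3, -0.1]
grip_width: 0.095
t 26.63 tcp [ 0.6139 -0.2191  0.199 ] grasp [ 0.6029 -0.2214  0.2144] x [ 0.576  0.12  -0.809] z [ 0.208 -0.978  0.004] F [-0.6  0.3 -0.1] w 0.095 q [ 0.65  0.13 -0.2   1.92 -0.59  0.66 -0.51]
[-0.12787926  0.67363191 -0.00614305]
```

```bash
python3 -m crank '[[0.95,[0,0,-0.3],[0,0,0]],[0.95,[0,0,-0.4],[0,0,0]],[0.95,[0,0,-0.4],[0,0,0]],[0.95,[0,0,-0.4],[0,0,0]],[0.95,[0,0,0],[0,0,0]]]'
python3 -c "
from h import *
st()
for c in ('side','top'):
  p=cam(c); look(p,['needle_tip','needle_center','needle_end'],k=1)"
```

```text
clock: 27.05
position: [0.6135, -0.2185, 0.1827]
ee_rot: [0.592, 0.385, -0.254, 0.661]
ft_force: [1.3, 1.4, -1.0]
grip_width: 0.096
t 27.05 tcp [ 0.6135 -0.2185  0.1827] grasp [ 0.6026 -0.2208  0.1981] x [ 0.575  0.121 -0.809] z [ 0.209 -0.978  0.002] F [ 1.3  1.4 -1. ] w 0.096 q [ 0.65  0.15 -0.2   1.94 -0.6   0.63 -0.48]
needle_tip 0.62 [ 0.6035 -0.2197  0.0767] [319. 233.]
needle_center 0.55 [ 0.6194 -0.2829 -0.0014] [334. 262.]
```

Tip is at about z=0.077, inside the bore, with under 2 N on the tool. I'll carry on down.

```bash
python3 -m crank '[[0.95,[0,0,-0.4],[0,0,0]],[0.95,[0,0,-0.4],[0,0,0]],[0.95,[0,0,-0.4],[0,0,0]],[0.95,[0,0,-0.3],[0,0,0]],[0.95,[0,0,0],[0,0,0]]]'
python3 -m crank '[[0.95,[0,0,-0.4],[0,0,0]],[0.95,[0,0,-0.3],[0,0,0]],[0.95,[0,0,-0.3],[0,0,0]],[0.95,[0,0,0],[0,0,0]],[0.95,[0,0,0],[0,0,0]]]'
```

```text
clock: 27.87
position: [0.6137, -0.2188, 0.168]
ee_rot: [0.592, 0.385, -0.254, 0.661]
ft_force: [1.9, 3.2, -2.1]
grip_width: 0.09
clock: 28.28
position: [0.6136, -0.2189, 0.1583]
ee_rot: [0.592, 0.385, -0.254, 0.661]
ft_force: [2.3, 3.9, -3.6]
grip_width: 0.093
```

```bash
python3 -m crank '[[0.95,[0.05,0.1,-0.3],[0,0,0]],[0.95,[0,0,-0.3],[0,0,0]],[0.95,[0,0,-0.3],[0,0,0]],[0.95,[0,0,0],[0,0,0]]]'
python3 -m crank '[[0.95,[0,0,-0.3],[0,0,0]],[0.95,[0,0,-0.3],[0,0,0]],[0.95,[0,0,-0.2],[0,0,0]],[0.95,[0,0,0],[0,0,0]]]'
python3 -c "
from h import *
st()"
```

```text
clock: 28.62
position: [0.6144, -0.2184, 0.1498]
ee_rot: [0.592, 0.384, -0.254, 0.662]
ft_force: [0.9, 3.3, 1.1]
grip_width: 0.094
clock: 28.95
position: [0.6146, -0.2184, 0.1422]
ee_rot: [0.592, 0.384, -0.254, 0.662]
ft_force: [-0.2, 3.2, 2.7]
grip_width: 0.093
t 28.95 tcp [ 0.6146 -0.2184  0.1422] grasp [ 0.6036 -0.2206  0.1575] x [ 0.577  0.119 -0.808] z [ 0.208 -0.978  0.004] F [-0.2  3.2  2.7] w 0.093 q [ 0.67  0.2  -0.22  1.97 -0.66  0.55 -0.4 ]
```

```bash
python3 -m crank '[[0.95,[0,0.05,-0.2],[0,0,0]],[0.95,[0,0,-0.15],[0,0,0]],[0.95,[0,0,0],[0,0,0]],[0.95,[0,0,0],[0,0,0]]]'
python3 -m crank '[[0.95,[0,0,-0.15],[0,0,0]],[0.95,[0,0,-0.15],[0,0,0]],[0.95,[0,0,0],[0,0,0]],[0.95,[0,0,0],[0,0,0]]]'
```

```text
clock: 29.28
position: [0.6145, -0.2182, 0.1387]
ee_rot: [0.592, 0.384, -0.254, 0.662]
ft_force: [-0.1, 2.4, 2.7]
grip_width: 0.096
clock: 29.62
position: [0.615, -0.2182, 0.1365]
ee_rot: [0.592, 0.383, -0.253, 0.662]
ft_force: [-1.1, 3.3, 8.6]
grip_width: 0.098
```

```bash
python3 -m crank '[[0.95,[0,0.05,-0.15],[0,0,0]],[0.95,[0,0,0],[0,0,0]],[0.95,[0,0,0],[0,0,0]]]' 80
python3 -m crank '[[0.95,[0,0,-0.1],[0,0,0]],[0.95,[0,0,0],[0,0,0]],[0.95,[0,0,0],[0,0,0]]]'
python3 -c "
from h import *
st()
p=cam('side'); look(p,['stop','needle_end','needle_tip'],k=1)
for e in mark_of('stop',p)+spot_in('stop',p): print(e['conf'],W(p,e['location']).round(4))
w,v=px(p,[.6025,-.22,.08]).astype(int); cv2.imwrite('pics/c8.png',cv2.resize(p['frame'][v-30:v+30,w-30:w+30],(500,500),interpolation=2)[:,:,::-1])"
```

```text
clock: 29.87
position: [0.6157, -0.218, 0.1362]
ee_rot: [0.592, 0.383, -0.253, 0.663]
ft_force: [-2.8, 2.3, 15.9]
grip_width: 0.091
clock: 30.12
position: [0.6161, -0.218, 0.136]
ee_rot: [0.592, 0.382, -0.253, 0.663]
ft_force: [-4.2, 2.9, 19.7]
grip_width: 0.088
t 30.12 tcp [ 0.6161 -0.218   0.136 ] grasp [ 0.6051 -0.2203  0.1513] x [ 0.58   0.118 -0.806] z [ 0.207 -0.978  0.006] F [-4.2  2.9 19.7] w 0.088 q [ 0.67  0.21 -0.23  1.98 -0.67  0.54 -0.39]Traceback (most recent call last):
  File "<string>", line 4, in <module>
    p=cam('side'); look(p,['stop','needle_end','needle_tip'],k=1)
                   ~~~~^^^^^^^^^^^^^^^^^^^^^^^^^^^^^^^^^^^^^^^^^^
  File "h.py", line 12, in look
    for d in f(n,p)[:k]:
             ~^^^^^
ValueError: it knows: bottle, brayer, burnisher, jar, needle, needle_center, needle_end, needle_tip, palette_knife, rest, rest_low, tin, tool_block, tube, tube_mouth, tube_stand
```

Force is rising stiffly (20 N) with almost no travel, and the height agrees with fully home. I'll relieve the load, let go, back off and look.

```bash
python3 -m crank '[[0.95,[-0.05,-0.05,0.2],[0,0,0]],[0.85,[0,0,0],[0,0,0]],[0.75,[0,0,0],[0,0,0]],[0.68,[0,0,0],[0,0,0]],[0.66,[0,0,0],[0,0,0]],[0.66,[0,0,0],[0,0,0]],[0.66,[-0.58,-0.12,0.81],[0,0,0]],[0.66,[-1.16,-0.24,1.62],[0,0,0]],[0.66,[-1.16,-0.24,1.62],[0,0,0]],[0.66,[-1.74,-0.36,2.43],[0,0,0]],[0.66,[-1.74,-0.36,2.43],[0,0,0]],[0.66,[-1.74,2,2.43],[0,0,0]]]'
python3 -m crank '[[0.66,[-1,4,0],[0,0,0]],[0.66,[0,4,0],[0,0,0]],[0.66,[0,4,0],[0,0,0]],[0.66,[0,4,0],[0,0,0]],[0.66,[0,0,0],[0,0,0]],[0.66,[0,0,0],[0,0,0]]]'
python3 -c "
from h import *
st()
S=[]
for c in ('side','top'):
  p=cam(c); look(p,['needle_end','needle_tip','needle_center','tube_mouth'],k=1)
  w,v=px(p,[.61,-.26,.09]).astype(int); S.append(cv2.resize(p['frame'][v-30:v+30,w-30:w+30],(400,400),interpolation=2))
cv2.imwrite('pics/c8.png',np.hstack(S)[:,:,::-1])"
```

```text
clock: 31.17
position: [0.531, -0.2148, 0.2499]
ee_rot: [0.593, 0.382, -0.255, 0.661]
ft_force: [0.4, -0.6, 1.0]
grip_width: 0.343
clock: 31.67
position: [0.5223, -0.0489, 0.2491]
ee_rot: [0.591, 0.385, -0.253, 0.663]
ft_force: [0.2, -0.5, 0.7]
grip_width: 0.338
t 31.67 tcp [ 0.5223 -0.0489  0.2491] grasp [ 0.5113 -0.0512  0.2645] x [ 0.576  0.12  -0.808] z [ 0.211 -0.977  0.006] F [ 0.2 -0.5  0.7] w 0.338 q [ 0.63 -0.28 -0.42  2.18 -0.55  0.7  -0.83]
needle_end 0.63 [ 0.6007 -0.2247  0.1679] [322. 214.]
needle_center 0.54 [ 0.6086 -0.227   0.0196] [320. 246.]
tube_mouth 0.44 [ 0.6003 -0.2237  0.1082] [320. 228.]
needle_end 0.74 [ 0.6228 -0.2779  0.0026] [337. 172.]
tube_mouth 0.6 [ 0.607  -0.2204  0.1154] [324. 168.]
```

View pics/c8.png

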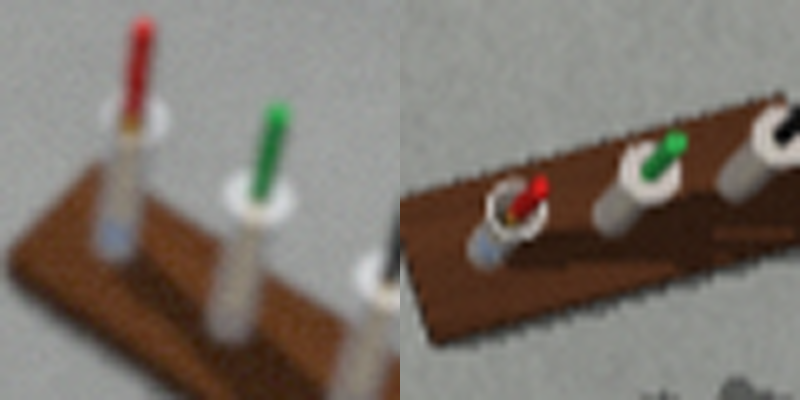

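```bash
python3 -c "
from workcell import manip
print(manip.hand_in())"
```

```text
the job is handed in; nothing more can be done
None
```

The needle is standing point down in the empty guard tube, let go, with the gripper well clear. I handed the job in at about 32 s of the 58 s; no verdict came back.

**What I did:**
1. I drew the needle out of the block by its point end.
2. I laid it in the sloping rest. The straight approach ran into joint limits, so I rolled the tool about 33° around the needle.
3. I took it again by the handle, stood it upright and pushed it down the tube until the force rose stiffly to about 20 N, then released.

**Last checks:**
- **Depth:** the final pictures show the red handle upright in the tube. The network put its end at z = 0.168 m (fully home is 0.173), and by picture scale it stands about 59 mm above the rim (fully home is 63).
- **Blue stop:** it appears at the bottom of the tube, about 16 mm lower than before by pixel scale. The networks don't recognise the stop, so I judged it only by eye, pixel scale and push force.
- **Tip position and lean:** I did not measure these directly inside the tube. The lean looked within about 1–2° before insertion.
- **Other objects:** the burnisher, bottle, tins and jar were not checked again in the last picture. No unexpected contact force showed up in the readings during the moves.
- **Disagreement:** the two cameras differed by up to about 7 mm on the tube mouth, and the networks gave some false hits, which I ignored.

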